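Line up the casting flasks by height

ROBOT

A 6-joint arm with a two-finger parallel gripper is mounted at the origin on a cart in front of the work surface, level with it; the furniture and walls round the work are solid. World frame = base frame: x ahead of the robot, y to its left, z up, the work surface at z = 0. Lengths are in mm, angles in rad, forces in N, time in s.
With the tool pointing down it reaches from about 350 to 850 mm from the base axis. Payload 8.1 kg.
Tool frame: the origin (TCP) lies between the finger pads; the fingertips stand 11 mm ahead of it and the grasp point (between the pads) lies 8 mm behind it (env.finger_overhang is the distance from the TCP to the fingertips, in mm); x points along the fingers, y is the direction in which the jaws open and shut, and the axes are right-handed (so a half turn about x gives the same grasp; the last joint's range is limited). The gripper opens to 93 mm and grips with 3 to 60 N. Pads are 15 mm wide; open, the fingers measure 128 mm over their backs; the gripper's body (75 mm by 188 mm) begins 65 mm behind the grasp point.
Start: joints at [1.221, 0.13, 1.488, -0, 1.523, -0.085], TCP at [157.007, 579.097, 190.935] pointing down, gripper open.
Joint ranges: [-2.96, 2.96], [-0.89, 2.26], [0.02, 2.5], [-1.34, 4.48], [0, 2.73], [-2.66, 2.66]. Speed limits (rad/s): [2.39, 2.39, 2.79, 3.14, 3.14, 3.14].

INTERFACE

Orientations are given as a unit quaternion [w, x, y, z].
In Python, from plant import get_state, cams, workorder, env gives the robot as it stands.
- The arm moves only by the shell command python3 -m handwheel 'ROWS' [OPENING] [FORCE]. ROWS is JSON, a list of rows, each an object with "offset": the shift along the tool's x, y, z in cm, a list of three; "roll": the turn about the tool's x in rad. In form: [{"offset": [x, y, z], "roll": roll}, ...]. A call has 1 to 8 rows; each row shifts and turns the commanded pose from where the row before left it, along the tool's axes as they then stand; what a row does not reach is not made up. A row lasts 1/12 s, in which the tool goes at most 41.7 mm and 7.16 degrees, less where a joint would pass 70% of its speed; a pose out of reach is approached as far as the arm can. A call is refused whole if a number of a shift passes 4.17 or a number of a turn 0.125, either way. A call with a gripper value outside its range is refused whole. OPENING is the gripper command: -1 is shut, 1 is fully open, values between are in proportion, set as the call begins (- or left out, the last holds). The fingers move at their own pace and stop on an object; FORCE is the grip in N (left out, the last holds). Time passes only in rows, so rows that do not move let the fingers close. It gives the time, the measured TCP pose, the force and the opening at its end, in the units of the state.
- get_state(): the state, without advancing time (a new reading comes with each control period).
- cams.camera(name): name is "side" or "top"; returns the picture (480x640x3 uint8, red, green, blue); there is no depth.
- cams.camera_params(name): a dict with "intrinsics" (3x3 intrinsics, pixels), "world_to_cam" (4x4, takes a point from world to camera coordinates). Camera axes: x right, y up, looking along -z (the intrinsics and any distortion apply to the point x, -y, -z); pixel columns grow to the right and rows downward; lengths in mm; the calibration is good to about 2 mm. A picture is of the moment at which its call begins. camera_params takes no time and is no camera call.
- workorder.hand_in(): hands the job in, once; it reports no verdict.
The state is a dict: "time": time; "joints": joint angles; "dq": joint speeds; "effort": joint torques, N m; "eef_pos": TCP position; "tool_rot": TCP orientation; "contact_force": force on the tool from outside, world axes, zero at the start; "ft_torque": the same for the moment, N m; "width": opening from 0.0 (shut) to 1.0 (fully open).
Only numpy, scipy, OpenCV 4.12 (cv2) and the standard library are available. Lean on these libraries where they do the work, as an engineer would, in place of code of your own. Each camera call takes 0.05 s, during which the arm holds its last target. There are 200 camera calls.

TASK

Line the four plaster-filled casting flasks up for the kiln, one standing upright in the middle of each white pad, in order of height: the tallest on the end pad next to the metal dapping block, then each shorter one in turn, down to the shortest at the other end. Do not tip a flask over on the way, and leave the dapping block where it stands.

Things in the scene. Friction and masses are not known exactly. Their poses are not given: they have to be found in the camera images.
- flask_100: the tallest of four upright casting flasks: a steel cylinder dotted with small holes, filled level with white plaster with a small dark hole in its top. 50 mm in diameter like the others, 100 mm tall (they are 100, 85, 70, 55 mm). Solid, 0.15 to 0.55 kg. Things may stand close at its left and right; its near and far sides (-x, +x) are clear for fingers. Origin: centre of its underside; z up.
- flask_85: the second tallest of four upright casting flasks: a steel cylinder dotted with small holes, filled level with white plaster with a small dark hole in its top. 50 mm in diameter like the others, 85 mm tall (they are 100, 85, 70, 55 mm). Solid, 0.15 to 0.55 kg. Things may stand close at its left and right; its near and far sides (-x, +x) are clear for fingers. Origin: centre of its underside; z up.
- flask_70: the second shortest of four upright casting flasks: a steel cylinder dotted with small holes, filled level with white plaster with a small dark hole in its top. 50 mm in diameter like the others, 70 mm tall (they are 100, 85, 70, 55 mm). Solid, 0.15 to 0.55 kg. Things may stand close at its left and right; its near and far sides (-x, +x) are clear for fingers. Origin: centre of its underside; z up.
- flask_55: the shortest of four upright casting flasks: a steel cylinder dotted with small holes, filled level with white plaster with a small dark hole in its top. 50 mm in diameter like the others, 55 mm tall (they are 100, 85, 70, 55 mm). Solid, 0.15 to 0.55 kg. Things may stand close at its left and right; its near and far sides (-x, +x) are clear for fingers. Origin: centre of its underside; z up.
- pad_1: one of four equal round white pads in a roughly straight row across the bench, about 80 mm from centre to centre: the end pad on the robot's left (larger y); its neighbour is pad_2. A flat disc 72 mm in diameter and 6 mm thick, fixed. Origin: centre of its underside, on the bench.
- pad_2: one of four equal round white pads in a roughly straight row across the bench, about 80 mm from centre to centre: second from the robot's left. A flat disc 72 mm in diameter and 6 mm thick, fixed. Origin: centre of its underside, on the bench.
- pad_3: one of four equal round white pads in a roughly straight row across the bench, about 80 mm from centre to centre: third from the robot's left. A flat disc 72 mm in diameter and 6 mm thick, fixed. Origin: centre of its underside, on the bench.
- pad_4: one of four equal round white pads in a roughly straight row across the bench, about 80 mm from centre to centre: the end pad on the robot's right (smaller y); its neighbour is pad_3. A flat disc 72 mm in diameter and 6 mm thick, fixed. Origin: centre of its underside, on the bench. Behind the bench's middle a tall pressure pot comes forward to about x = 0.61 m at y = 0: cross there at x below 0.5 m.
- dapping_block: a metal cube of 42 mm with round hollows in its faces, standing loose (about 0.5 kg) about 70 mm (centre to centre) from one end pad of the row, just beyond it and a little to the robot's side of the row's line; at some starts it stands by the left end pad, at others by the right one (a small black loupe cup, 34 mm wide and 30 mm tall, stands at the opposite end). Origin: centre of its underside.
There are look-alikes about, which are no part of the job. What is shaped like the flask_85 but turquoise is not meant.

How it is judged (in metres and radians):
At the end, for the whole second after the job is handed in: Each flask stands upright (within 0.1 rad) and at rest on its own pad, its axis within 12 mm of the pad's centre and its underside on the pad's top (within 3 mm): counted from the end pad nearest the dapping block, 100, 85, 70, 55 mm (((horizontal distance between dapping_block and pad_1 below 0.12 m and horizontal distance between flask_100 and pad_1 below 0.012 m and z of flask_100 in the frame of pad_1 between 0.003 and 0.009 m and horizontal distance between flask_85 and pad_2 below 0.012 m and z of flask_85 in the frame of pad_2 between 0.003 and 0.009 m and horizontal distance between flask_70 and pad_3 below 0.012 m and z of flask_70 in the frame of pad_3 between 0.003 and 0.009 m and horizontal distance between flask_55 and pad_4 below 0.012 m and z of flask_55 in the frame of pad_4 between 0.003 and 0.009 m) or (horizontal distance between dapping_block and pad_4 below 0.12 m and horizontal distance between flask_100 and pad_4 below 0.012 m and z of flask_100 in the frame of pad_4 between 0.003 and 0.009 m and horizontal distance between flask_85 and pad_3 below 0.012 m and z of flask_85 in the frame of pad_3 between 0.003 and 0.009 m and horizontal distance between flask_70 and pad_2 below 0.012 m and z of flask_70 in the frame of pad_2 between 0.003 and 0.009 m and horizontal distance between flask_55 and pad_1 below 0.012 m and z of flask_55 in the frame of pad_1 between 0.003 and 0.009 m)) and angle between each of flask_100, flask_85, flask_70, flask_55's own z axis and vertical below 0.1 rad and linear speed of each of flask_100, flask_85, flask_70, flask_55 below 0.02 m/s); the robot touches nothing.
It fails at once if the 100 mm flask is tipped over (angle between flask_100's own z axis and vertical above 0.5 rad).
It fails at once if the 85 mm flask is tipped over (angle between flask_85's own z axis and vertical above 0.5 rad).
It fails at once if the 70 mm flask is tipped over (angle between flask_70's own z axis and vertical above 0.5 rad).
It fails at once if the 55 mm flask is tipped over (angle between flask_55's own z axis and vertical above 0.5 rad).
It fails at once if the dapping block is moved from its place (distance of dapping_block from where it was at the start of the episode above 0.025 m).
It also fails if it takes over 112 s, if anything falls off the work surface, if the arm or the gripper's body presses on something with over 40 N, if the wrist force passes 120 N, or if a joint passes its speed limit or range.

## Working session

There is one attempt and no reset: what is moved stays moved. The work goes in short steps, Python scripts to look and compute and a shell command to move; the robot and the scene stay as the last step left them, time stands still between calls to the robot, and variables do not carry over. Pictures are saved under pics/ and viewed, about 12 in all and at most 16, crops included, and the job is handed in when it is done.

```bash
ls; mkdir -p pics; python3 - <<'E'
from plant import get_state, cams
import cv2
for n in("top","side"):
    cv2.imwrite(f"pics/{n}0.png",cams.camera(n)[:,:,::-1]); p=cams.camera_params(n); print(n,p)
print(get_state())
E
```

```text
pics
top {'intrinsics': array([[575.0873987,   0.       , 323.3171651],
       [  0.       , 575.0873987, 240.7402843],
       [  0.       ,   0.       ,   1.       ]]), 'world_to_cam': array([[-4.37282211e-03, -9.99984007e-01, -3.58666363e-03,
         1.97481021e+02],
       [ 9.85773160e-01, -4.91328222e-03,  1.68009334e-01,
        -4.71851999e+02],
       [-1.68024269e-01, -2.80096181e-03,  9.85778880e-01,
        -1.10819171e+03],
       [ 0.00000000e+00,  0.00000000e+00,  0.00000000e+00,
         1.00000000e+00]])}
side {'intrinsics': array([[612.08402401,   0.        , 322.65519751],
       [  0.        , 612.08402401, 228.4414905 ],
       [  0.        ,   0.        ,   1.        ]]), 'world_to_cam': array([[ 9.49484341e-01, -3.13801565e-01,  2.83976874e-03,
        -3.92611462e+02],
       [ 2.01266927e-01,  6.15875993e-01,  7.61700982e-01,
        -2.48029776e+02],
       [-2.40771906e-01, -7.22651603e-01,  6.47922488e-01,
        -9.56595618e+02],
       [ 0.00000000e+00,  0.00000000e+00,  0.00000000e+00,
         1.00000000e+00]])}
{'time': 0.1, 'joints': array([ 1.22058315e+00,  1.31082742e-01,  1.48914624e+00, -8.14240420e-06,
        1.52299869e+00, -8.53647295e-02]), 'dq': array([-0.00022017, -0.0024588 , -0.0016147 ,  0.00056388, -0.00038977,
        0.00030874]), 'effort': array([ 1.33720747e-03, -5.61338210e+01, -4.93099737e+01,  7.70279369e-02,
        2.90405669e-02, -3.02779131e-05]), 'eef_pos': array([156.83036609, 578.57339701, 190.00737107]), 'tool_rot': array([ 0.70079355,  0.09279943,  0.70103774, -0.09392949]), 'contact_force': array([ 0.13952445,  0.35572304, -0.65591196]), 'ft_torque': array([-0.02619581, -0.01456548,  0.02199998]), 'width': 1.0028084762897995}
```

View pics/top0.png

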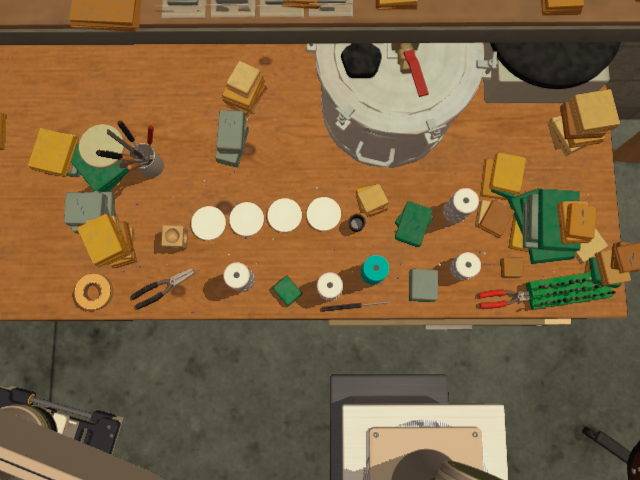

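View pics/side0.png

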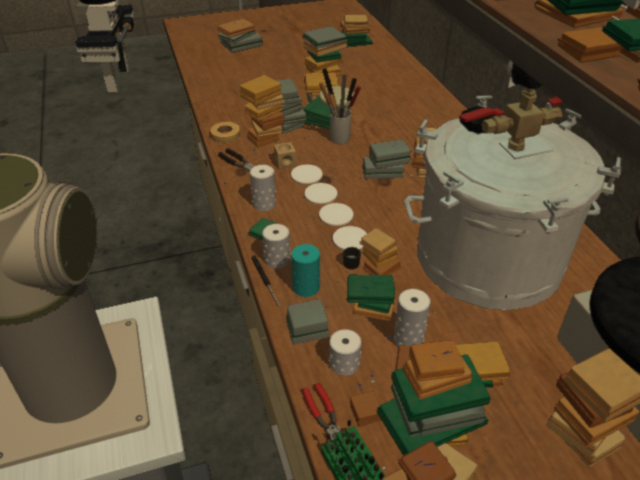

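The dapping block is at top (173,236), beside pad_1, so the order from pad_1 to pad_4 is 100, 85, 70, 55. White-topped flasks are at top (237,276), (329,286), (462,203) and (466,266). In the side view they are at (262,172), (275,232), (413,299) and (345,339). The turquoise look-alike at top (375,269) is excluded. Next I triangulate the tops to get heights.

```bash
cat > h.py <<'E'
import numpy as np, cv2
from plant import get_state, cams
P={n:cams.camera_params(n) for n in("top","side")}
def ray(n,uv):
    K=P[n]["intrinsics"];T=P[n]["world_to_cam"];R=T[:3,:3]
    d=np.linalg.inv(K)@[uv[0],uv[1],1]; d=R.T@(d*[1,-1,-1])
    return -R.T@T[:3,3], d/np.linalg.norm(d)
def plane(n,uv,z):
    o,d=ray(n,uv); return o+d*(z-o[2])/d[2]
def tri(a,b):
    o1,d1=ray("top",a);o2,d2=ray("side",b)
    s=np.linalg.lstsq(np.c_[d1,-d2],o2-o1,rcond=None)[0]
    p,q=o1+s[0]*d1,o2+s[1]*d2
    return (p+q)/2,np.linalg.norm(p-q)
def proj(n,p):
    T=P[n]["world_to_cam"];c=T[:3,:3]@p+T[:3,3];u=P[n]["intrinsics"]@(c*[1,-1,-1]);return u[:2]/u[2]
def discs(img,near,r=30,thr=165):
    "white disc (convex hull centre, ellipse axes) nearest each seed"
    m=((img.min(2)>thr)&(img.max(2).astype(int)-img.min(2)<45)).astype(np.uint8)
    cs=[c for c in cv2.findContours(m,cv2.RETR_EXTERNAL,cv2.CHAIN_APPROX_NONE)[0] if cv2.contourArea(c)>80]
    out=[]
    for s in near:
        c=min(cs,key=lambda c:np.hypot(*(c.reshape(-1,2).mean(0)-s)))
        e=cv2.fitEllipse(cv2.convexHull(c)); out.append((np.array(e[0]),np.array(e[1])))
    return out
E
python3 - <<'E'
from h import *
np.set_printoptions(precision=1,suppress=True)
t=cv2.imread("pics/top0.png")[:,:,::-1];s=cv2.imread("pics/side0.png")[:,:,::-1]
T=discs(t,[(208,222),(246,218),(284,215),(323,213),(237,276),(329,286),(462,203),(466,266)])
S=discs(s,[(307,174),(321,193),(336,214),(350,238),(262,172),(275,232),(413,299),(345,339)])
for i,(a,b) in enumerate(zip(T,S)):
    p,e=tri(a[0],b[0]); print(i,a[0],a[1],b[0],b[1],"tri",p,"err",e,"pad z6" if i<4 else "", plane("top",a[0],6)[:2],plane("side",b[0],6)[:2])
E
python3 - <<'E'
import cv2,numpy as np
t=cv2.imread("pics/top0.png");s=cv2.imread("pics/side0.png")
a=cv2.resize(t[180:320,150:500],(800,320),interpolation=2);b=cv2.resize(s[130:390,200:460],(280,280))
c=np.zeros((600,800,3),np.uint8);c[:320]=a;c[320:,:280]=b
c[320:600,300:800]=cv2.resize(s[140:280,235:485],(500,280),interpolation=2)
cv2.imwrite("pics/crop0.png",c)
E
```

```text
Traceback (most recent call last):
  File "h.py", line 23, in discs
    c=min(cs,key=lambda c:np.hypot(*(c.reshape(-1,2).mean(0)-s)))
ValueError: min() iterable argument is empty
```

View pics/crop0.png

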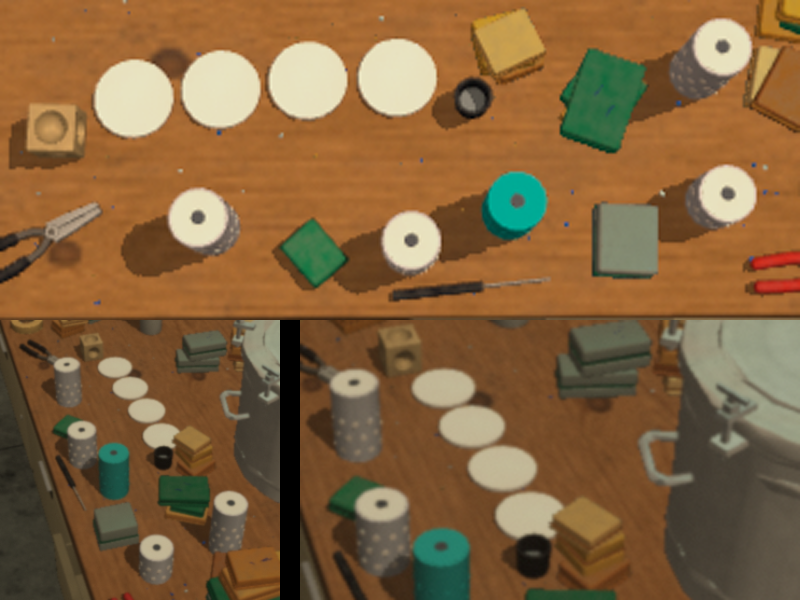

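The crop shows four plaster-topped steel flasks, with turquoise distinct. The dapping block is at the left end and the black cup at the right. The side view is darker, so its threshold has to drop.

```bash
cat > m.py <<'E'
from h import *
np.set_printoptions(precision=1,suppress=True)
t=cv2.imread("pics/top0.png")[:,:,::-1];s=cv2.imread("pics/side0.png")[:,:,::-1]
print([s[y,x] for x,y in [(307,174),(336,214),(256,172),(340,336)]],[t[y,x] for x,y in [(208,222),(232,276),(460,197)]])
T=discs(t,[(208,222),(246,218),(284,215),(323,213),(237,276),(329,286),(462,203),(466,266)],thr=185)
S=discs(s,[(307,174),(321,193),(336,214),(350,238),(262,172),(275,232),(413,299),(345,339)],thr=150)
for i,(a,b) in enumerate(zip(T,S)):
    p,e=tri(a[0],b[0]); print(i,a[0],a[1],b[0],b[1],"tri",p,"err %.1f"%e,*([plane("top",a[0],6)[:2],plane("side",b[0],6)[:2]] if i<4 else []))
E
python3 m.py
```

```text
[array([193, 183, 150], dtype=uint8), array([193, 183, 151], dtype=uint8), array([192, 179, 147], dtype=uint8), array([193, 181, 150], dtype=uint8)] [array([232, 227, 193], dtype=uint8), array([230, 223, 187], dtype=uint8), array([232, 224, 190], dtype=uint8)]
0 [207.7 222.8] [31.1 32.7] [337. 212.] [13.  26.9] tri [ 576.5  462.2 -152.5] err 53.6 [517.6 434.5] [536.2 276. ]
1 [245.9 218.7] [31.2 32.4] [337. 212.] [13.  26.9] tri [554.7 363.7 -69.2] err 26.4 [525.7 355.5] [536.2 276. ]
2 [283.9 214.8] [31.3 32.3] [337. 212.] [13.  26.9] tri [535.1 276.6   5.4] err 2.7 [533.5 276.8] [536.2 276. ]
3 [323.  213.5] [31.5 32.1] [350.6 236.1] [12.7 29.9] tri [536.5 195.6   5.5] err 0.8 [536.  195.7] [536.7 195. ]
4 [236. 275.] [22.3 23. ] [337. 212.] [13.  26.9] tri [487.3 360.7 -51.8] err 150.6
5 [329.6 284.9] [22.3 22.7] [337. 212.] [13.  26.9] tri [434.7 167.8 107.1] err 116.9
6 [465.9 199.9] [21.7 22.9] [414.3 299.8] [17.6 26. ] tri [540.3 -78.2  98.4] err 1.1
7 [468.1 264.2] [21.2 23.2] [414.3 299.8] [17.6 26. ] tri [468.1 -91.  124.6] err 114.7
```

```bash
sed -i 's/thr=150/thr=138/' m.py; sed -i 's/<45/<58/' h.py; python3 m.py
```

```text
[array([193, 183, 150], dtype=uint8), array([193, 183, 151], dtype=uint8), array([192, 179, 147], dtype=uint8), array([193, 181, 150], dtype=uint8)] [array([232, 227, 193], dtype=uint8), array([230, 223, 187], dtype=uint8), array([232, 224, 190], dtype=uint8)]
0 [207.8 222.8] [31.1 32.8] [306.3 173.3] [16.3 28.8] tri [518.3 435.2   1.8] err 0.2 [517.6 434.3] [516.5 429.5]
1 [246.  218.7] [31.2 32.5] [320.5 192.5] [18.  29.9] tri [526.4 356.    1.9] err 0.3 [525.7 355.4] [524.6 350.8]
2 [284.  214.8] [31.3 32.4] [335.8 213.4] [19.6 31.5] tri [534.3 277.    1.9] err 0.3 [533.6 276.7] [532.4 272.3]
3 [323.2 213.5] [31.4 32.4] [350.3 237.6] [21.8 33.1] tri [536.7 195.5   1.7] err 0.5 [536.  195.4] [534.6 190.9]
4 [236. 275.] [22.3 23. ] [261.4 171.1] [11.1 20.3] tri [400.1 361.7  82.6] err 0.5
5 [329.6 284.9] [22.3 22.6] [275.4 231.9] [14.5 23.5] tri [381.7 183.5  68. ] err 0.4
6 [465.9 199.9] [21.7 22.9] [414.  299.9] [20.3 28.8] tri [540.1 -78.2  98.4] err 1.5
7 [468.1 264.2] [21.2 23.2] [345.  341.1] [22.2 28.3] tri [421.8 -87.9  53.4] err 1.2
```

Triangulated top heights are 82.6, 68.0, 98.4 and 53.4 mm, a consistent 2 mm low. That identifies each one unambiguously:

| Flask | Top-view pixel |
|---|---|
| flask_85 | (236,275) |
| flask_70 | (330,285) |
| flask_100 | (466,200) |
| flask_55 | (468,264) |

Now the positions on the known planes, the tool axes, and a check of the pot's front clearance.

```bash
cat > st.py <<'E'
import sys
from h import *
from scipy.spatial.transform import Rotation as R
def rep(*tg):
    s=get_state();q=s["tool_rot"];M=R.from_quat([q[1],q[2],q[3],q[0]]).as_matrix()
    p=s["eef_pos"];print("t %.1f pos"%s["time"],p.round(1),"w %.2f"%s["width"],"F",s["contact_force"].round(1),"yaw(y axis) %.3f"%np.arctan2(M[1,1],M[0,1]),"toolx",M[:,0].round(3),"j",s["joints"].round(2))
    for t in tg: print(" to",t,"cm in tool axes",(M.T@(np.array(t)-p)/10).round(2))
if __name__=="__main__":
    rep(*[eval(a) for a in sys.argv[1:]])
E
python3 - <<'E'
exec(open("m.py").read().split("for i")[0])
for i,h in enumerate([6,6,6,6,85,70,100,55]): print(i,plane("top",T[i][0],h),plane("side",S[i][0],h))
for uv in [(377,160),(352,118),(450,130)]: print("pot",[plane("top",uv,z)[:2] for z in(150,250)])
E
python3 st.py "(400,362,190)"
```

```text
[array([193, 183, 150], dtype=uint8), array([193, 183, 151], dtype=uint8), array([192, 179, 147], dtype=uint8), array([193, 181, 150], dtype=uint8)] [array([232, 227, 193], dtype=uint8), array([230, 223, 187], dtype=uint8), array([232, 224, 190], dtype=uint8)]
0 [517.6 434.3   6. ] [516.5 429.5   6. ]
1 [525.7 355.4   6. ] [524.6 350.8   6. ]
2 [533.6 276.7   6. ] [532.4 272.3   6. ]
3 [536.  195.4   6. ] [534.6 190.9   6. ]
4 [400.  361.3  85. ] [399.1 358.3  85. ]
5 [381.7 183.5  70. ] [381.  181.3  70. ]
6 [540.4 -78.  100. ] [538.5 -79.6 100. ]
7 [422.2 -87.6  55. ] [420.7 -89.1  55. ]
pot [array([604.9,  95.1]), array([573.1, 104.6])]
pot [array([686.8, 140.3]), array([647. , 145.3])]
pot [array([662.2, -42. ]), array([624.8, -19.1])]
t 0.1 pos [156.8 578.6 190. ] w 1.00 F [ 0.1  0.4 -0.7] yaw(y axis) 1.306 toolx [-0.001 -0.002 -1.   ] j [ 1.22  0.13  1.49 -0.    1.52 -0.09]
 to (400, 362, 190) cm in tool axes [ 2.000e-02 -1.454e+01  2.914e+01]
```

```bash
python3 -m handwheel '[{"offset":[0,0,0],"roll":0.12},{"offset":[0,0,0],"roll":0.12},{"offset":[0,0,0],"roll":0.12},{"offset":[0,0,0],"roll":0.12},{"offset":[0,0,0],"roll":0.12},{"offset":[0,0,0],"roll":0.12},{"offset":[0,0,0],"roll":0.12},{"offset":[0,0,0],"roll":0.12}]' 0.6 20
python3 -m handwheel '[{"offset":[0,0,0],"roll":0.12},{"offset":[0,0,0],"roll":0.12},{"offset":[0,0,0],"roll":0.106},{"offset":[0,0,0],"roll":0},{"offset":[0,0,0],"roll":0}]'
python3 st.py "(400,361.3,190)"
```

```text
time: 0.77
eef_pos: [156.9, 578.8, 190.3]
tool_rot: [0.577, 0.408, 0.577, -0.409]
contact_force: [1.3, 0.2, -0.7]
width: 0.798
time: 1.18
eef_pos: [156.9, 578.8, 190.4]
tool_rot: [0.501, 0.499, 0.501, -0.499]
contact_force: [-0.2, 0.2, -0.7]
width: 0.799
t 1.2 pos [156.9 578.8 190.4] w 0.80 F [-0.2  0.2 -0.7] yaw(y axis) 0.003 toolx [-0.    -0.001 -1.   ] j [1.22 0.13 1.49 0.   1.52 1.22]
 to (400, 361.3, 190) cm in tool axes [ 0.05 24.24 21.83]
```

```bash
python3 -m handwheel '[{"offset":[0,3.0,2.7],"roll":0},{"offset":[0,3.0,2.7],"roll":0},{"offset":[0,3.0,2.7],"roll":0},{"offset":[0,3.0,2.7],"roll":0},{"offset":[0,3.0,2.7],"roll":0},{"offset":[0,3.0,2.7],"roll":0},{"offset":[0,3.0,2.7],"roll":0},{"offset":[0,3.0,2.7],"roll":0}]'
python3 -m handwheel '[{"offset":[0,0,0],"roll":0},{"offset":[0,0,0],"roll":0}]' >/dev/null
python3 st.py "(400,361.3,52)"
```

```text
time: 1.85
eef_pos: [398.1, 361.5, 191.0]
tool_rot: [0.501, 0.499, 0.501, -0.499]
contact_force: [0.7, -0.2, -0.2]
width: 0.801
t 2.0 pos [398.3 361.5 190.8] w 0.80 F [-0.2  0.7  0.8] yaw(y axis) -0.001 toolx [-0. -0. -1.] j [ 0.64 -0.04  1.66  0.    1.52  0.64]
 to (400, 361.3, 52) cm in tool axes [13.88  0.17  0.02]
```

```bash
python3 -m handwheel '[{"offset":[2.5,0.17,0],"roll":0},{"offset":[2.5,0,0],"roll":0},{"offset":[2.5,0,0],"roll":0},{"offset":[2.5,0,0],"roll":0},{"offset":[2.0,0,0],"roll":0},{"offset":[1.9,0,0],"roll":0},{"offset":[0,0,0],"roll":0},{"offset":[0,0,0],"roll":0}]'
python3 -m handwheel '[{"offset":[0,0,0],"roll":0},{"offset":[0,0,0],"roll":0},{"offset":[0,0,0],"roll":0},{"offset":[0,0,0],"roll":0},{"offset":[0,0,0],"roll":0},{"offset":[0,0,0],"roll":0},{"offset":[0,0,0],"roll":0},{"offset":[0,0,0],"roll":0}]' -1 30
python3 -m handwheel '[{"offset":[-1,0,0],"roll":0},{"offset":[-1,0,0],"roll":0},{"offset":[-1,0,0],"roll":0},{"offset":[-1,0,0],"roll":0},{"offset":[0,0,0],"roll":0},{"offset":[0,0,0],"roll":0}]'
python3 st.py "(525.7,355.4,100)"; python3 -c "
from h import *
cv2.imwrite('pics/side1.png',cams.camera('side')[100:340,180:500,::-1].repeat(2,0).repeat(2,1))"
```

```text
time: 2.68
eef_pos: [396.7, 363.4, 51.0]
tool_rot: [0.5, 0.498, 0.501, -0.5]
contact_force: [-1.5, 0.6, 0.6]
width: 0.803
time: 3.35
eef_pos: [399.3, 363.7, 53.1]
tool_rot: [0.5, 0.501, 0.5, -0.499]
contact_force: [-0.8, -0.1, 7.3]
width: 0.525
time: 3.85
eef_pos: [399.4, 363.6, 93.1]
tool_rot: [0.5, 0.501, 0.5, -0.499]
contact_force: [-0.4, 0.9, -4.0]
width: 0.521
t 3.9 pos [399.4 363.6  93.1] w 0.52 F [-0.4  0.9 -4. ] yaw(y axis) -0.000 toolx [ 0.002  0.001 -1.   ] j [ 0.64  0.04  1.77 -0.    1.33  0.64]
 to (525.7, 355.4, 100) cm in tool axes [-0.67 12.63  0.82]
```

View pics/side1.png

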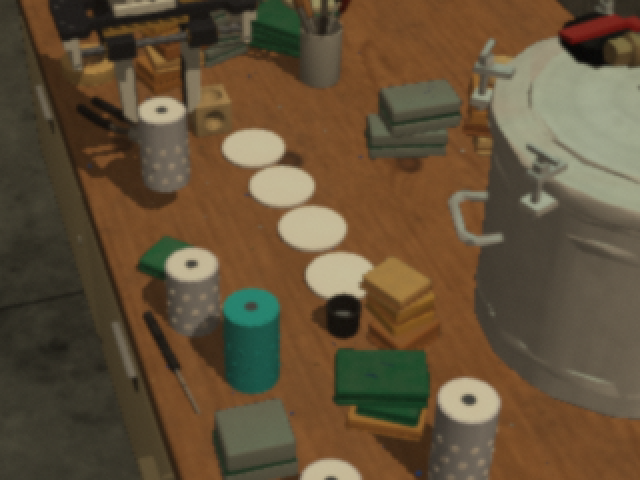

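flask_85 is lifted cleanly and upright in the jaws (side crop around (163,145)). Now to pad_2.

```bash
python3 -m handwheel '[{"offset":[0,1,0.1],"roll":0},{"offset":[0,2.2,0.1],"roll":0},{"offset":[0,2.2,0.1],"roll":0},{"offset":[0,2.2,0.1],"roll":0},{"offset":[0,2.2,0.1],"roll":0},{"offset":[0,1.8,0.1],"roll":0},{"offset":[0,1,0],"roll":0},{"offset":[0,0,0],"roll":0}]'
python3 -m handwheel '[{"offset":[0.8,0,0],"roll":0},{"offset":[0.8,0,0],"roll":0},{"offset":[0.8,0,0],"roll":0},{"offset":[0,0,0],"roll":0},{"offset":[0,0,0],"roll":0}]'
python3 st.py "(525.7,357.7,60)"
```

```text
time: 4.57
eef_pos: [526.9, 356.0, 90.7]
tool_rot: [-0.5, -0.5, -0.499, 0.501]
contact_force: [0.2, -0.1, -4.7]
width: 0.52
time: 4.98
eef_pos: [523.2, 356.7, 66.4]
tool_rot: [-0.5, -0.499, -0.5, 0.501]
contact_force: [1.0, 0.8, -4.3]
width: 0.526
t 5.0 pos [523.2 356.7  66.4] w 0.53 F [ 1.   0.8 -4.3] yaw(y axis) 0.001 toolx [-0.002 -0.001 -1.   ] j [ 0.52  0.31  1.52 -0.    1.32  0.52]
 to (525.7, 357.7, 60) cm in tool axes [ 0.64  0.26 -0.1 ]
```

```bash
python3 -m handwheel '[{"offset":[0.3,0.2,-0.1],"roll":0},{"offset":[0.2,0,0],"roll":0},{"offset":[0,0,0],"roll":0},{"offset":[0,0,0],"roll":0}]'
python3 st.py "(525.7,357.7,59)"
python3 -m handwheel '[{"offset":[0.1,0,0],"roll":0},{"offset":[0,0,0],"roll":0},{"offset":[0,0,0],"roll":0}]'
```

```text
time: 5.32
eef_pos: [526.7, 358.2, 63.1]
tool_rot: [0.5, 0.5, 0.5, -0.5]
contact_force: [0.2, 0.6, -4.5]
width: 0.523
t 5.3 pos [526.7 358.2  63.1] w 0.52 F [ 0.2  0.6 -4.5] yaw(y axis) 0.000 toolx [ 0.  0. -1.] j [ 0.52  0.32  1.51 -0.    1.31  0.52]
 to (525.7, 357.7, 59) cm in tool axes [ 0.41 -0.1   0.05]
time: 5.57
eef_pos: [526.7, 358.1, 62.0]
tool_rot: [0.5, 0.5, 0.5, -0.5]
contact_force: [0.1, 0.2, -5.4]
width: 0.522
```

```bash
for i in 1; do python3 -m handwheel '[{"offset":[0.15,-0.1,0],"roll":0},{"offset":[0,0,0],"roll":0},{"offset":[0,0,0],"roll":0}]'
python3 -m handwheel '[{"offset":[0.1,0,0],"roll":0},{"offset":[0,0,0],"roll":0},{"offset":[0,0,0],"roll":0}]'; done | grep -E "eef|force"
```

```text
eef_pos: [525.5, 358.0, 60.2]
contact_force: [-0.6, 0.1, -5.5]
eef_pos: [525.6, 358.1, 59.3]
contact_force: [-0.2, 0.1, -4.4]
```

```bash
python3 -m handwheel '[{"offset":[0.1,0,0],"roll":0},{"offset":[0,0,0],"roll":0},{"offset":[0,0,0],"roll":0}]'| grep -E "eef|force"
python3 -m handwheel '[{"offset":[0.1,0,0],"roll":0},{"offset":[0,0,0],"roll":0},{"offset":[0,0,0],"roll":0}]'| grep -E "eef|force"
```

```text
eef_pos: [525.8, 358.3, 59.1]
contact_force: [-2.3, -1.1, 2.2]
eef_pos: [526.1, 358.5, 59.1]
contact_force: [-5.4, -1.5, 8.9]
```

```bash
python3 -m handwheel '[{"offset":[-0.1,0,0],"roll":0},{"offset":[0,0,0],"roll":0},{"offset":[0,0,0],"roll":0},{"offset":[0,0,0],"roll":0},{"offset":[0,0,0],"roll":0},{"offset":[0,0,0],"roll":0}]' 0.6
python3 -m handwheel '[{"offset":[-1,0,0],"roll":0},{"offset":[-2.5,0,0],"roll":0},{"offset":[-3,0,0],"roll":0},{"offset":[-3,0,0],"roll":0},{"offset":[-2,0,0],"roll":0},{"offset":[0,0,0],"roll":0},{"offset":[0,0,0],"roll":0}]'
python3 st.py "(381.7,183.5,130)"
```

```text
time: 7.07
eef_pos: [525.7, 358.0, 58.2]
tool_rot: [-0.5, -0.5, -0.5, 0.5]
contact_force: [-0.2, 0.6, -1.2]
width: 0.796
time: 7.65
eef_pos: [526.9, 358.8, 176.2]
tool_rot: [0.5, 0.501, 0.5, -0.499]
contact_force: [-0.1, -0.3, 0.0]
width: 0.799
t 7.7 pos [526.9 358.8 176.2] w 0.80 F [-0.1 -0.3  0. ] yaw(y axis) -0.000 toolx [ 0.004  0.002 -1.   ] j [ 0.52  0.23  1.4  -0.    1.5   0.52]
 to (381.7, 183.5, 130) cm in tool axes [  4.52 -14.54  17.54]
```

```bash
python3 -m handwheel '[{"offset":[0,-2.1,2.5],"roll":0},{"offset":[0,-2.1,2.5],"roll":0},{"offset":[0,-2.1,2.5],"roll":0},{"offset":[0,-2.1,2.5],"roll":0},{"offset":[0,-2.1,2.5],"roll":0},{"offset":[0,-2.1,2.5],"roll":0},{"offset":[0,-2.0,2.5],"roll":0},{"offset":[0,0,0],"roll":0}]'
python3 -m handwheel '[{"offset":[2,0,0],"roll":0},{"offset":[2.5,0,0],"roll":0},{"offset":[0,0,0],"roll":0},{"offset":[0,0,0],"roll":0}]'
python3 st.py "(381.7,183.5,42)"
python3 - <<'E'
from h import *
t=cams.camera("top");cv2.imwrite("pics/top1.png",t[:,:,::-1])
a=discs(t,[(246,210)],thr=185)[0];print(a,plane("top",a[0],91))
E
```

```text
time: 8.32
eef_pos: [375.6, 179.7, 171.1]
tool_rot: [-0.499, -0.499, -0.5, 0.502]
contact_force: [0.4, -1.3, -0.2]
width: 0.799
time: 8.65
eef_pos: [377.9, 182.6, 126.5]
tool_rot: [-0.499, -0.498, -0.501, 0.502]
contact_force: [0.6, -0.1, 0.7]
width: 0.801
t 8.7 pos [377.9 182.6 126.5] w 0.80 F [ 0.6 -0.1  0.7] yaw(y axis) 0.000 toolx [-0.005 -0.002 -1.   ] j [ 0.33 -0.34  2.04  0.    1.44  0.33]
 to (381.7, 183.5, 42) cm in tool axes [ 8.45  0.42 -0.11]
(array([239.73156738, 209.21592712]), array([20.66501617, 22.03329659])) [526.53700102 355.89247452  91.        ]
```

flask_85 measures (526.5, 355.9) against pad_2 (525.7, 355.4), about 1 mm off. Now flask_70.

```bash
python3 -m handwheel '[{"offset":[2.5,0.3,-0.1],"roll":0},{"offset":[2.5,0,0],"roll":0},{"offset":[2,0,0],"roll":0},{"offset":[1.4,0,0],"roll":0},{"offset":[0,0,0],"roll":0},{"offset":[0,0,0],"roll":0},{"offset":[0,0,0],"roll":0}]'
python3 -m handwheel '[{"offset":[0,0,0],"roll":0},{"offset":[0,0,0],"roll":0},{"offset":[0,0,0],"roll":0},{"offset":[0,0,0],"roll":0},{"offset":[0,0,0],"roll":0},{"offset":[0,0,0],"roll":0},{"offset":[0,0,0],"roll":0},{"offset":[0,0,0],"roll":0}]' -1 30
python3 -m handwheel '[{"offset":[-1,0,0],"roll":0},{"offset":[-1,0,0],"roll":0},{"offset":[-2,0,0],"roll":0},{"offset":[-2,0,0],"roll":0},{"offset":[-1,0,0],"roll":0},{"offset":[0,0,0],"roll":0},{"offset":[0,0,0],"roll":0}]'
python3 st.py "(533.6,276.7,112)"
```

```text
time: 9.28
eef_pos: [384.0, 184.6, 46.2]
tool_rot: [0.5, 0.501, 0.5, -0.499]
contact_force: [0.4, 0.4, -0.2]
width: 0.803
time: 9.95
eef_pos: [382.6, 184.1, 44.4]
tool_rot: [-0.5, -0.5, -0.5, 0.5]
contact_force: [0.4, 0.1, 0.0]
width: 0.274
time: 10.53
eef_pos: [383.4, 184.3, 115.2]
tool_rot: [0.5, 0.501, 0.5, -0.499]
contact_force: [-0.3, -0.3, -0.5]
width: 0.007
t 10.5 pos [383.4 184.3 115.2] w 0.01 F [-0.3 -0.3 -0.5] yaw(y axis) 0.000 toolx [ 0.002  0.001 -1.   ] j [ 0.33 -0.32  2.05 -0.    1.41  0.33]
 to (533.6, 276.7, 112) cm in tool axes [ 0.35 15.02 -9.24]
```

The gripper closed on nothing, so I'm looking.

```bash
python3 -c "
from h import *
a=cams.camera('side');b=cams.camera('top')
cv2.imwrite('pics/side2.png',np.hstack([cv2.resize(a[130:330,200:400,::-1],(400,400)),cv2.resize(b[150:350,200:400,::-1],(400,400))]))"; python3 st.py
```

```text
t 10.6 pos [382.1 183.9 113.5] w 0.01 F [-0.1 -0.1  0.5] yaw(y axis) 0.000 toolx [-0.001 -0.    -1.   ] j [ 0.33 -0.32  2.05 -0.    1.41  0.33]
```

View pics/side2.png

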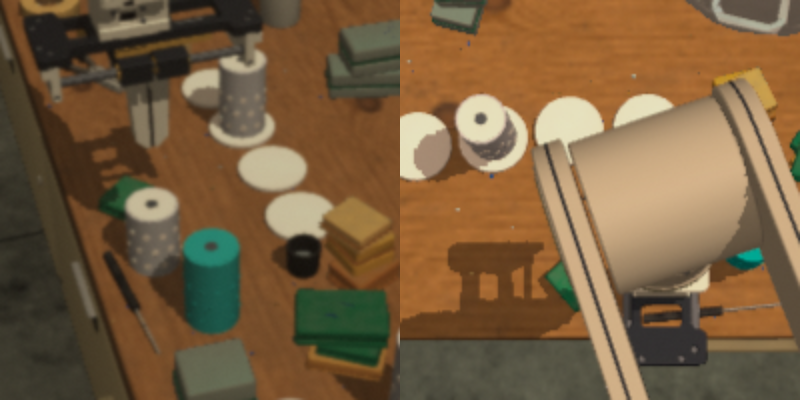

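```bash
python3 - <<'E'
from h import *
p=get_state()["eef_pos"];print(p)
for d in(-8,0,11): print(d,proj("side",p-[0,0,d]),proj("top",p-[0,0,d]))
s=cams.camera("side");print(discs(s,[(275,232)],thr=138)); print(tri((329.6,284.9),discs(s,[(275,232)],thr=138)[0][0]))
cv2.imwrite("pics/side3.png",cv2.resize(s[120:280,190:350,::-1],(640,640),interpolation=2))
E
```

```text
[382.11640893 183.89371218 113.47897264]
-8 [274.27868712 209.20169197] [329.58789627 282.05827054]
0 [274.49245617 212.65805619] [329.55684082 282.47966324]
11 [274.78314362 217.35808973] [329.51488573 283.04895372]
[(array([275.36541748, 231.91307068]), array([15.13377666, 23.54561615]))]
(array([381.6415267 , 183.51816004,  67.98278409]), np.float64(0.41626961892838327))
```

View pics/side3.png

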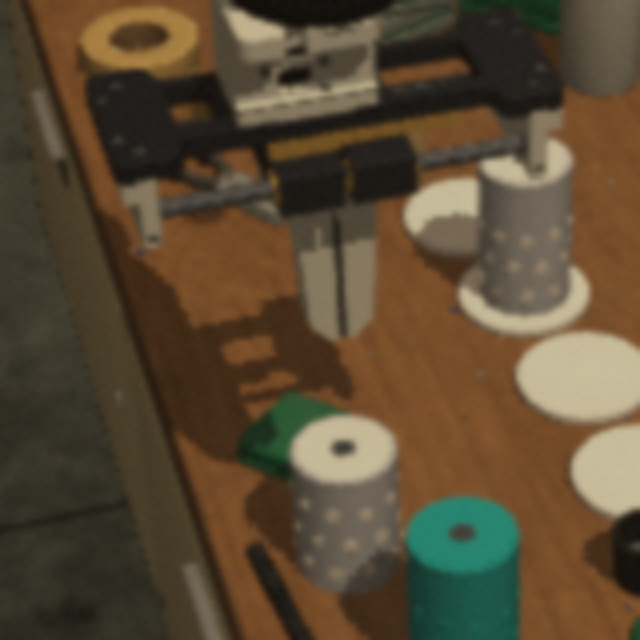

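```bash
python3 - <<'E'
from plant import env
print({k:getattr(env,k) for k in dir(env) if not k.startswith('_')})
from h import *
tip=(276,204); o,d=ray("side",tip); p=get_state()["eef_pos"]
s=(183.9-o[1])/d[1]; print("side ray at y=183.9:",o+s*d)
for z in (102,120,130,140,150): print(z,plane("side",tip,z))
E
```

```text
{'MotionError': <class 'plant.MotionError'>, 'finger_overhang': 11.0}
side ray at y=183.9: [385.85077705 183.9        132.46512305]
102 [394.55231091 221.93256913 102.        ]
120 [389.41110044 199.46142259 120.        ]
130 [386.5548724  186.97745229 130.        ]
140 [383.69864437 174.49348199 140.        ]
150 [380.84241633 162.00951169 150.        ]
```

The fingertips appear at side (276,204), where the reported pose predicts (275,217). So the real tool sits about 30 mm above the reported z. In the first grasp it held only the top 10 mm or so. flask_70 still stands at its spot, unmoved. I'll reopen, go lower and check by picture.

```bash
python3 -m handwheel '[{"offset":[0,0,0],"roll":0},{"offset":[0,0,0],"roll":0},{"offset":[0,0,0],"roll":0},{"offset":[0,0,0],"roll":0},{"offset":[0,0,0],"roll":0},{"offset":[0,0,0],"roll":0},{"offset":[0,0,0],"roll":0},{"offset":[0,0,0],"roll":0}]' 0.6
python3 -m handwheel '[{"offset":[0,0,0],"roll":0},{"offset":[0,0,0],"roll":0},{"offset":[0,0,0],"roll":0},{"offset":[0,0,0],"roll":0},{"offset":[0,0,0],"roll":0},{"offset":[0,0,0],"roll":0}]'
python3 -m handwheel '[{"offset":[2,0,0],"roll":0},{"offset":[2,0,0],"roll":0},{"offset":[2,0,0],"roll":0},{"offset":[1,0,0],"roll":0},{"offset":[1,0,0],"roll":0},{"offset":[0,0,0],"roll":0},{"offset":[0,0,0],"roll":0}]'
python3 - <<'E'
from h import *
s=cams.camera("side");cv2.imwrite("pics/side4.png",cv2.resize(s[150:280,210:340,::-1],(520,520),interpolation=2))
E
python3 st.py "(381.7,183.5,20)"
```

```text
time: 11.35
eef_pos: [382.7, 184.1, 114.5]
tool_rot: [0.5, 0.5, 0.5, -0.5]
contact_force: [-0.4, 0.3, 0.0]
width: 0.53
time: 11.85
eef_pos: [382.7, 184.1, 114.4]
tool_rot: [0.5, 0.5, 0.5, -0.5]
contact_force: [-0.2, 0.1, 0.1]
width: 0.799
time: 12.43
eef_pos: [382.6, 184.1, 34.6]
tool_rot: [-0.5, -0.5, -0.5, 0.5]
contact_force: [0.6, 0.2, -1.3]
width: 0.801
t 12.5 pos [383.2 184.3  35.2] w 0.80 F [ 0.4  0.7 -0.5] yaw(y axis) 0.000 toolx [ 0.001  0.    -1.   ] j [ 0.33 -0.22  2.12 -0.    1.24  0.33]
 to (381.7, 183.5, 20) cm in tool axes [ 1.52 -0.16  0.08]
```

View pics/side4.png

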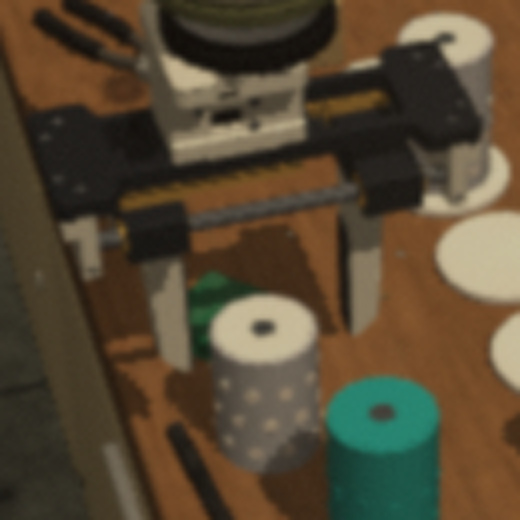

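The tip midpoint is at full-frame (276,237.5), which puts the tips at about z = 57 over the flask axis. That confirms the 33 mm bias, so I go 22 mm lower.

```bash
python3 -m handwheel '[{"offset":[1,-0.1,0],"roll":0},{"offset":[0.8,0,0],"roll":0},{"offset":[0.4,0,0],"roll":0},{"offset":[0,0,0],"roll":0},{"offset":[0,0,0],"roll":0}]'
python3 -m handwheel '[{"offset":[0,0,0],"roll":0},{"offset":[0,0,0],"roll":0},{"offset":[0,0,0],"roll":0},{"offset":[0,0,0],"roll":0},{"offset":[0,0,0],"roll":0},{"offset":[0,0,0],"roll":0},{"offset":[0,0,0],"roll":0},{"offset":[0,0,0],"roll":0}]' -1 30
python3 -m handwheel '[{"offset":[0,0,0],"roll":0},{"offset":[0,0,0],"roll":0},{"offset":[0,0,0],"roll":0},{"offset":[0,0,0],"roll":0}]'
```

```text
time: 12.9
eef_pos: [381.3, 184.0, 12.0]
tool_rot: [-0.5, -0.5, -0.5, 0.5]
contact_force: [1.3, 0.9, 0.4]
width: 0.8
time: 13.57
eef_pos: [381.7, 184.2, 12.6]
tool_rot: [0.5, 0.5, 0.5, -0.5]
contact_force: [-2.5, -0.2, 4.3]
width: 0.532
time: 13.9
eef_pos: [381.7, 184.2, 12.7]
tool_rot: [0.5, 0.5, 0.5, -0.5]
contact_force: [-2.5, -0.6, 5.1]
width: 0.538
```

```bash
python3 -m handwheel '[{"offset":[-0.5,0,0],"roll":0},{"offset":[-1,0,0],"roll":0},{"offset":[-1.5,0,0],"roll":0},{"offset":[-1.5,0,0],"roll":0},{"offset":[-0.5,0,0],"roll":0},{"offset":[0,0,0],"roll":0}]'
python3 -m handwheel '[{"offset":[0,1,-0.6],"roll":0},{"offset":[0,2.5,-1.5],"roll":0},{"offset":[0,2.5,-1.5],"roll":0},{"offset":[0,2.5,-1.5],"roll":0},{"offset":[0,2.5,-1.5],"roll":0},{"offset":[0,2.5,-1.5],"roll":0},{"offset":[0,1.5,-1.2],"roll":0},{"offset":[0,0,0],"roll":0}]'
python3 -m handwheel '[{"offset":[1,0,0],"roll":0},{"offset":[1,0,0],"roll":0},{"offset":[1,0,0],"roll":0},{"offset":[0,0,0],"roll":0},{"offset":[0,0,0],"roll":0}]'
python3 st.py "(533.6,277.4,19)"
```

```text
time: 14.4
eef_pos: [383.2, 184.6, 64.4]
tool_rot: [0.501, 0.501, 0.499, -0.499]
contact_force: [0.0, 0.2, -1.7]
width: 0.534
time: 15.07
eef_pos: [533.8, 278.6, 61.2]
tool_rot: [0.5, 0.5, 0.5, -0.5]
contact_force: [1.2, -0.6, -2.8]
width: 0.527
time: 15.48
eef_pos: [529.9, 276.2, 30.7]
tool_rot: [-0.5, -0.499, -0.5, 0.501]
contact_force: [0.3, -0.3, -3.6]
width: 0.527
t 15.5 pos [529.9 276.2  30.7] w 0.53 F [ 0.3 -0.3 -3.6] yaw(y axis) -0.000 toolx [-0.003 -0.001 -1.   ] j [ 0.39  0.26  1.65 -0.    1.24  0.39]
 to (533.6, 277.4, 19) cm in tool axes [ 1.17  0.38 -0.13]
```

```bash
python3 -m handwheel '[{"offset":[0.4,0.3,-0.1],"roll":0},{"offset":[0.3,0,0],"roll":0},{"offset":[0,0,0],"roll":0},{"offset":[0,0,0],"roll":0},{"offset":[0,0,0],"roll":0}]' | grep -E "eef|force"
python3 -m handwheel '[{"offset":[0.2,0,0],"roll":0},{"offset":[0,0,0],"roll":0},{"offset":[0,0,0],"roll":0},{"offset":[0,0,0],"roll":0}]'| grep -E "eef|force"
python3 -m handwheel '[{"offset":[0.1,0,0],"roll":0},{"offset":[0,0,0],"roll":0},{"offset":[0,0,0],"roll":0},{"offset":[0,0,0],"roll":0}]'| grep -E "eef|force"
python3 st.py "(533.6,277.4,19)"
```

```text
eef_pos: [534.9, 278.2, 25.7]
contact_force: [-0.3, 0.4, -3.2]
eef_pos: [534.7, 278.1, 23.4]
contact_force: [0.2, -0.4, -3.1]
eef_pos: [534.7, 278.1, 22.4]
contact_force: [0.2, -0.6, -2.1]
t 16.6 pos [534.7 278.1  22.4] w 0.53 F [ 0.2 -0.6 -2.1] yaw(y axis) -0.000 toolx [-0. -0. -1.] j [ 0.39  0.28  1.64 -0.    1.22  0.39]
 to (533.6, 277.4, 19) cm in tool axes [ 0.34 -0.11  0.07]
```

```bash
python3 -m handwheel '[{"offset":[0.2,-0.1,0],"roll":0},{"offset":[0,0,0],"roll":0},{"offset":[0,0,0],"roll":0},{"offset":[0,0,0],"roll":0}]' | grep -E "eef|force"
python3 -m handwheel '[{"offset":[0.1,0,0],"roll":0},{"offset":[0,0,0],"roll":0},{"offset":[0,0,0],"roll":0},{"offset":[0,0,0],"roll":0}]'| grep -E "eef|force"
python3 -m handwheel '[{"offset":[0.05,0,0],"roll":0},{"offset":[0,0,0],"roll":0},{"offset":[0,0,0],"roll":0},{"offset":[0,0,0],"roll":0}]'| grep -E "eef|force"
```

```text
eef_pos: [533.7, 278.1, 20.4]
contact_force: [-0.5, -0.0, -2.4]
eef_pos: [533.7, 278.1, 19.4]
contact_force: [-0.4, 0.1, -3.1]
eef_pos: [533.7, 278.1, 18.9]
contact_force: [-0.2, -0.1, -2.8]
```

```bash
python3 -m handwheel '[{"offset":[0.1,0,0],"roll":0},{"offset":[0,0,0],"roll":0},{"offset":[0,0,0],"roll":0},{"offset":[0,0,0],"roll":0}]' | grep -E "eef|force"
python3 -m handwheel '[{"offset":[0.05,0,0],"roll":0},{"offset":[0,0,0],"roll":0},{"offset":[0,0,0],"roll":0},{"offset":[0,0,0],"roll":0}]'| grep -E "eef|force"
```

```text
eef_pos: [533.9, 278.2, 18.7]
contact_force: [-3.7, -1.3, 5.4]
eef_pos: [533.9, 278.2, 18.7]
contact_force: [-7.0, -3.4, 9.2]
```

```bash
python3 -m handwheel '[{"offset":[-0.15,0,0],"roll":0},{"offset":[0,0,0],"roll":0},{"offset":[0,0,0],"roll":0},{"offset":[0,0,0],"roll":0},{"offset":[0,0,0],"roll":0},{"offset":[0,0,0],"roll":0},{"offset":[0,0,0],"roll":0}]' 0.6 | grep -E "eef|width"
python3 -m handwheel '[{"offset":[-1,0,0],"roll":0},{"offset":[-2,0,0],"roll":0},{"offset":[-3,0,0],"roll":0},{"offset":[-3,0,0],"roll":0},{"offset":[-3,0,0],"roll":0},{"offset":[0,0,0],"roll":0},{"offset":[0,0,0],"roll":0}]' | grep -E "eef|width"
python3 -m handwheel '[{"offset":[0,-1.8,3],"roll":0},{"offset":[0,-1.8,3],"roll":0},{"offset":[0,-1.8,3],"roll":0},{"offset":[0,-1.8,3],"roll":0},{"offset":[0,-1.8,3],"roll":0},{"offset":[0,-1.0,3],"roll":0},{"offset":[0,0,3],"roll":0},{"offset":[0,0,3],"roll":0}]' | grep -E "eef|width"
python3 -m handwheel '[{"offset":[0,0,3],"roll":0},{"offset":[0,0,3],"roll":0},{"offset":[0,0,3],"roll":0},{"offset":[0,0,2.6],"roll":0},{"offset":[0,0,0],"roll":0},{"offset":[0,0,0],"roll":0}]' | grep -E "eef|width"
python3 st.py "(540.4,-78,140)"
python3 - <<'E'
from h import *
t=cams.camera("top");a=discs(t,[(246,210),(284,210)],thr=185)
print(plane("top",a[0][0],91),plane("top",a[1][0],76),a[1])
for uv in [(484,192),(487,215)]: print(plane("top",uv,30))
E
```

```text
eef_pos: [533.7, 278.0, 18.8]
width: 0.803
eef_pos: [535.7, 279.0, 142.8]
width: 0.797
eef_pos: [432.1, 37.0, 137.9]
width: 0.8
eef_pos: [432.8, -78.6, 137.9]
width: 0.797
t 20.6 pos [432.8 -78.6 137.9] w 0.80 F [ 0.2  0.9 -0.7] yaw(y axis) -0.003 toolx [-0.002  0.001 -1.   ] j [-0.3  -0.29  1.98  0.    1.45 -0.29]
 to (540.4, -78, 140) cm in tool axes [-0.23 10.76 -0.1 ]
[527.0274389  355.52039735  91.        ] [535.22147882 277.72287369  76.        ] (array([280.92654419, 206.37814331]), array([21.67454338, 22.63254738]))
[ 573.87763147 -133.34800899   30.        ]
[ 525.83493273 -136.9653139    30.        ]
```

flask_70 is within 2 mm of pad_3. Next is flask_100, with the hand yawed away from the pot.

```bash
python3 -m handwheel '[{"offset":[0,0,0],"roll":0.1},{"offset":[0,0,0],"roll":0.1},{"offset":[0,0,0],"roll":0.1},{"offset":[0,0,0],"roll":0},{"offset":[0,0,0],"roll":0}]' | grep -E "eef|width"
python3 st.py "(540.4,-77.5,140)"
```

```text
eef_pos: [433.5, -76.7, 138.6]
width: 0.799
t 21.0 pos [433.5 -76.7 138.6] w 0.80 F [-0.5  0.6 -0.2] yaw(y axis) -0.295 toolx [-0.001  0.    -1.   ] j [-0.29 -0.29  1.98  0.    1.45  0.  ]
 to (540.4, -77.5, 140) cm in tool axes [-0.15 10.25 -3.04]
```

```bash
python3 -m handwheel '[{"offset":[0,2,-0.6],"roll":0},{"offset":[0,2,-0.6],"roll":0},{"offset":[0,2,-0.6],"roll":0},{"offset":[0,2,-0.6],"roll":0},{"offset":[0,2.2,-0.6],"roll":0},{"offset":[0,0,0],"roll":0},{"offset":[0,0,0],"roll":0}]' | grep -E "eef|width|force"
python3 -m handwheel '[{"offset":[1.5,0,0],"roll":0},{"offset":[1.5,0,0],"roll":0},{"offset":[1,0,0],"roll":0},{"offset":[0,0,0],"roll":0},{"offset":[0,0,0],"roll":0}]' | grep -E "eef|width|force"
python3 st.py "(540.4,-77.5,48)"
python3 - <<'E'
from h import *
s=cams.camera("side");cv2.imwrite("pics/side5.png",cv2.resize(s[160:400,320:560,::-1],(600,600),interpolation=2))
E
```

```text
eef_pos: [540.0, -78.6, 138.1]
contact_force: [-0.3, 0.5, 0.9]
width: 0.804
eef_pos: [538.9, -79.1, 98.5]
contact_force: [0.1, 0.1, 0.2]
width: 0.803
t 22.0 pos [538.9 -79.1  98.5] w 0.80 F [0.1 0.1 0.2] yaw(y axis) -0.299 toolx [-0.002  0.    -1.   ] j [-0.24  0.05  1.75 -0.    1.35  0.06]
 to (540.4, -77.5, 48) cm in tool axes [ 5.05  0.1  -0.19]
```

View pics/side5.png

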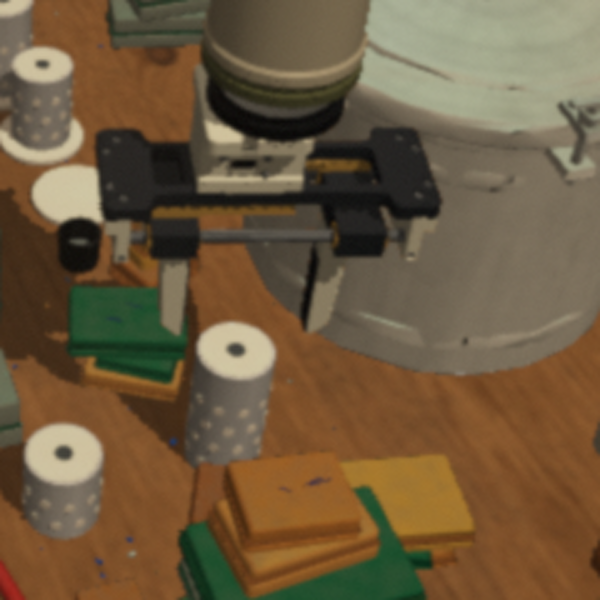

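The tips straddle flask_100, with the jaws about 5 mm too far toward +x and tips at about z = 118. I shift back 4 mm and descend.

```bash
python3 -m handwheel '[{"offset":[0,-0.4,-0.15],"roll":0},{"offset":[1,0,0],"roll":0},{"offset":[1.5,0,0],"roll":0},{"offset":[1.5,0,0],"roll":0},{"offset":[1,0,0],"roll":0},{"offset":[0,0,0],"roll":0},{"offset":[0,0,0],"roll":0}]' | grep -E "eef|width|force"
python3 -m handwheel '[{"offset":[0,0,0],"roll":0},{"offset":[0,0,0],"roll":0},{"offset":[0,0,0],"roll":0},{"offset":[0,0,0],"roll":0},{"offset":[0,0,0],"roll":0},{"offset":[0,0,0],"roll":0},{"offset":[0,0,0],"roll":0},{"offset":[0,0,0],"roll":0}]' -1 35 | grep -E "eef|width|force"
python3 -m handwheel '[{"offset":[0,0,0],"roll":0},{"offset":[0,0,0],"roll":0},{"offset":[0,0,0],"roll":0},{"offset":[0,0,0],"roll":0}]' | grep -E "eef|width|force"
```

```text
eef_pos: [536.1, -76.6, 48.4]
contact_force: [-0.4, -0.8, 0.4]
width: 0.802
eef_pos: [537.4, -77.0, 49.7]
contact_force: [1.9, -0.3, 4.5]
width: 0.531
eef_pos: [537.4, -76.9, 49.7]
contact_force: [1.7, -0.4, 5.1]
width: 0.529
```

```bash
python3 -m handwheel '[{"offset":[-0.5,0,0],"roll":0},{"offset":[-1.5,0,0],"roll":0},{"offset":[-2,0,0],"roll":0},{"offset":[-2.5,0,0],"roll":0},{"offset":[-2.5,0,0],"roll":0},{"offset":[-1.5,0,0],"roll":0},{"offset":[-0.5,0,0],"roll":0},{"offset":[0,0,0],"roll":0}]' | grep -E "eef|width|force"
python3 -m handwheel '[{"offset":[0,-1,0.3],"roll":0},{"offset":[0,-2.2,0.6],"roll":0},{"offset":[0,-2.2,0.6],"roll":0},{"offset":[0,-2.2,0.6],"roll":0},{"offset":[0,-2.2,0.6],"roll":0},{"offset":[0,-1,0.3],"roll":0},{"offset":[0,0,0],"roll":0}]' | grep -E "eef|width|force"
python3 -m handwheel '[{"offset":[0,0,0],"roll":-0.06},{"offset":[0,0,0],"roll":-0.08},{"offset":[0,0,0],"roll":-0.08},{"offset":[0,0,0],"roll":-0.08},{"offset":[0,0,0],"roll":0},{"offset":[0,0,0],"roll":0}]' | grep -E "eef|width|force"
python3 st.py "(430,434,160)"
```

```text
eef_pos: [536.9, -76.8, 159.7]
contact_force: [0.6, 0.0, -2.6]
width: 0.531
eef_pos: [421.5, -73.0, 156.4]
contact_force: [-0.7, 0.3, -2.9]
width: 0.533
eef_pos: [424.3, -73.3, 157.7]
contact_force: [-0.6, 0.8, -2.9]
width: 0.532
t 25.4 pos [424.3 -73.3 157.7] w 0.53 F [-0.6  0.8 -2.9] yaw(y axis) -0.002 toolx [-0.002  0.001 -1.   ] j [-0.29 -0.33  1.98  0.    1.49 -0.29]
 to (430, 434, 160) cm in tool axes [ -0.2    0.45 -50.73]
```

```bash
python3 -m handwheel '[{"offset":[0,0,-1.2],"roll":0},{"offset":[0,0,-2.5],"roll":0},{"offset":[0,0,-3],"roll":0},{"offset":[0,0,-3],"roll":0},{"offset":[0,0,-3],"roll":0},{"offset":[0,0,-3],"roll":0},{"offset":[0,0,-3],"roll":0},{"offset":[0,0,-3],"roll":0}]' | grep -E "eef|width"
python3 -m handwheel '[{"offset":[0,0,-3],"roll":0},{"offset":[0,0,-3],"roll":0},{"offset":[0,0,-3],"roll":0},{"offset":[0,0,-3],"roll":0},{"offset":[0,0,-3],"roll":0},{"offset":[0,0,-3],"roll":0},{"offset":[0,0,-3],"roll":0},{"offset":[0,0,-3],"roll":0}]' | grep -E "eef|width"
python3 -m handwheel '[{"offset":[0,0,-2.5],"roll":0},{"offset":[0,0,-1.5],"roll":0},{"offset":[0,0,-0.7],"roll":0},{"offset":[0,0,0],"roll":0},{"offset":[0,0,0],"roll":0}]' | grep -E "eef|width"
python3 st.py "(517.6,435.4,140)"
```

```text
eef_pos: [424.2, 145.0, 158.4]
width: 0.533
eef_pos: [424.1, 385.1, 157.8]
width: 0.533
eef_pos: [424.4, 429.9, 158.1]
width: 0.531
t 27.2 pos [424.4 429.9 158.1] w 0.53 F [ 0.3 -0.6 -2.8] yaw(y axis) -0.001 toolx [-0.001 -0.001 -1.   ] j [ 0.71  0.16  1.52 -0.    1.47  0.71]
 to (517.6, 435.4, 140) cm in tool axes [ 1.8   9.32 -0.56]
```

```bash
python3 -m handwheel '[{"offset":[0,1,-0.1],"roll":0},{"offset":[0,2,-0.1],"roll":0},{"offset":[0,2,-0.1],"roll":0},{"offset":[0,2,-0.1],"roll":0},{"offset":[0,1.5,-0.1],"roll":0},{"offset":[0,0.8,-0.05],"roll":0},{"offset":[0,0,0],"roll":0},{"offset":[0,0,0],"roll":0}]' | grep -E "eef|width"
python3 -m handwheel '[{"offset":[1,0,0],"roll":0},{"offset":[2,0,0],"roll":0},{"offset":[2,0,0],"roll":0},{"offset":[2,0,0],"roll":0},{"offset":[1,0,0],"roll":0},{"offset":[0,0,0],"roll":0},{"offset":[0,0,0],"roll":0},{"offset":[0,0,0],"roll":0}]' | grep -E "eef|width"
python3 st.py "(517.6,435.4,56)"
```

```text
eef_pos: [517.9, 435.1, 158.7]
width: 0.532
eef_pos: [518.1, 436.7, 80.5]
width: 0.53
t 28.5 pos [518.1 436.7  80.5] w 0.53 F [-0.5  0.1 -3.2] yaw(y axis) 0.000 toolx [ 0.002  0.001 -1.   ] j [0.62 0.4  1.37 0.   1.37 0.62]
 to (517.6, 435.4, 56) cm in tool axes [ 2.45 -0.05  0.13]
```

```bash
python3 -m handwheel '[{"offset":[0.7,0,0.1],"roll":0},{"offset":[0.7,0,0],"roll":0},{"offset":[0.5,0,0],"roll":0},{"offset":[0,0,0],"roll":0},{"offset":[0,0,0],"roll":0},{"offset":[0,0,0],"roll":0}]' | grep -E "eef|force"
python3 -m handwheel '[{"offset":[0.1,0,0],"roll":0},{"offset":[0,0,0],"roll":0},{"offset":[0,0,0],"roll":0},{"offset":[0,0,0],"roll":0}]' | grep -E "eef|force"
python3 st.py "(517.6,435.4,56)"
```

```text
eef_pos: [517.6, 435.0, 59.9]
contact_force: [-0.3, -0.4, -2.9]
eef_pos: [517.7, 435.1, 59.2]
contact_force: [-0.7, -0.1, -3.6]
t 29.3 pos [517.7 435.1  59.2] w 0.53 F [-0.7 -0.1 -3.6] yaw(y axis) -0.000 toolx [ 0.  0. -1.] j [ 0.62  0.42  1.39 -0.    1.33  0.62]
 to (517.6, 435.4, 56) cm in tool axes [ 0.32 -0.01 -0.03]
```

```bash
python3 -m handwheel '[{"offset":[0.2,0,0],"roll":0},{"offset":[0,0,0],"roll":0},{"offset":[0,0,0],"roll":0},{"offset":[0,0,0],"roll":0}]' | grep -E "eef|force"
python3 -m handwheel '[{"offset":[0.1,0,0],"roll":0},{"offset":[0,0,0],"roll":0},{"offset":[0,0,0],"roll":0},{"offset":[0,0,0],"roll":0}]' | grep -E "eef|force"
python3 -m handwheel '[{"offset":[0.1,0,0],"roll":0},{"offset":[0,0,0],"roll":0},{"offset":[0,0,0],"roll":0},{"offset":[0,0,0],"roll":0}]' | grep -E "eef|force"
```

```text
eef_pos: [517.5, 434.9, 56.8]
contact_force: [0.4, 0.0, -3.5]
eef_pos: [517.6, 435.0, 55.9]
contact_force: [-0.2, -0.6, -2.4]
eef_pos: [517.8, 435.3, 55.7]
contact_force: [-1.8, -0.2, 4.3]
```

```bash
python3 -m handwheel '[{"offset":[-0.1,0,0],"roll":0},{"offset":[0,0,0],"roll":0},{"offset":[0,0,0],"roll":0},{"offset":[0,0,0],"roll":0},{"offset":[0,0,0],"roll":0},{"offset":[0,0,0],"roll":0},{"offset":[0,0,0],"roll":0}]' 0.6 | grep -E "eef|width"
python3 -m handwheel '[{"offset":[-1,0,0],"roll":0},{"offset":[-2,0,0],"roll":0},{"offset":[-3,0,0],"roll":0},{"offset":[-3,0,0],"roll":0},{"offset":[-1,0,0],"roll":0},{"offset":[0,0,0],"roll":0},{"offset":[0,0,0],"roll":0}]' | grep -E "eef|width"
python3 -m handwheel '[{"offset":[0,-3,0],"roll":0},{"offset":[0,-3,0],"roll":0},{"offset":[0,-3,2],"roll":0},{"offset":[0,-0.5,4],"roll":0},{"offset":[0,0,4],"roll":0},{"offset":[0,0,4],"roll":0},{"offset":[0,0,4],"roll":0},{"offset":[0,0,4],"roll":0}]' | grep -E "eef|width"
python3 -m handwheel '[{"offset":[0,0,4],"roll":0},{"offset":[0,0,4],"roll":0},{"offset":[0,0,4],"roll":0},{"offset":[0,0,4],"roll":0},{"offset":[0,0,4],"roll":0},{"offset":[0,0,4],"roll":0},{"offset":[0,0,4],"roll":0},{"offset":[0,0,1.5],"roll":0}]' | grep -E "eef|width"
python3 -m handwheel '[{"offset":[0,0,0],"roll":0},{"offset":[0,0,0],"roll":0}]' >/dev/null
python3 st.py "(422.2,-87.6,60)"
python3 - <<'E'
from h import *
t=cams.camera("top");cv2.imwrite("pics/top2.png",t[:,:,::-1]);a=discs(t,[(205,207),(242,208),(281,206)],thr=185)
for b,h in zip(a,(106,91,76)):print(plane("top",b[0],h))
E
```

```text
eef_pos: [517.6, 434.9, 55.8]
width: 0.798
eef_pos: [518.0, 435.3, 156.7]
width: 0.801
eef_pos: [420.6, 212.9, 153.3]
width: 0.799
eef_pos: [420.7, -83.9, 153.7]
width: 0.801
t 33.0 pos [421.2 -80.1 153.9] w 0.80 F [-0.3  0.1 -0.4] yaw(y axis) -0.003 toolx [-0.003  0.001 -1.   ] j [-0.31 -0.33  1.98  0.    1.49 -0.31]
 to (422.2, -87.6, 60) cm in tool axes [9.39 0.13 0.76]
[520.49822299 435.69974004 106.        ]
[526.97168523 355.54448812  91.        ]
[535.21450423 277.70999125  76.        ]
```

```bash
python3 -m handwheel '[{"offset":[2.5,0,0.76],"roll":0},{"offset":[2.5,0,0],"roll":0},{"offset":[2.5,0,0],"roll":0},{"offset":[2.5,0,0],"roll":0},{"offset":[1.5,0,0],"roll":0},{"offset":[0,0,0],"roll":0},{"offset":[0,0,0],"roll":0}]' | grep -E "eef|width"
python3 st.py "(421,-87,3)"
```

```text
eef_pos: [421.5, -85.9, 39.9]
width: 0.799
t 33.6 pos [421.5 -85.9  39.9] w 0.80 F [0.2 0.2 0.5] yaw(y axis) 0.002 toolx [-0.003  0.001 -1.   ] j [-0.32 -0.21  2.1   0.    1.25 -0.32]
 to (421, -87, 3) cm in tool axes [ 3.69 -0.04  0.12]
```

```bash
python3 -m handwheel '[{"offset":[1,0,0.1],"roll":0},{"offset":[1,0,0],"roll":0},{"offset":[1,0,0],"roll":0},{"offset":[0.6,0,0],"roll":0},{"offset":[0,0,0],"roll":0},{"offset":[0,0,0],"roll":0}]' | grep -E "eef|width|force"
python3 -m handwheel '[{"offset":[0,0,0],"roll":0},{"offset":[0,0,0],"roll":0},{"offset":[0,0,0],"roll":0},{"offset":[0,0,0],"roll":0},{"offset":[0,0,0],"roll":0},{"offset":[0,0,0],"roll":0},{"offset":[0,0,0],"roll":0},{"offset":[0,0,0],"roll":0}]' -1 35 | grep -E "eef|width|force"
python3 -m handwheel '[{"offset":[0,0,0],"roll":0},{"offset":[0,0,0],"roll":0},{"offset":[0,0,0],"roll":0},{"offset":[0,0,0],"roll":0}]' | grep -E "eef|width|force"
```

```text
eef_pos: [422.1, -88.5, 4.4]
contact_force: [-0.3, 0.6, 0.5]
width: 0.799
eef_pos: [422.6, -88.7, 5.3]
contact_force: [-3.4, 0.5, 5.4]
width: 0.535
eef_pos: [422.6, -88.8, 5.3]
contact_force: [-2.8, -0.0, 5.8]
width: 0.532
```

```bash
python3 -m handwheel '[{"offset":[-0.5,0,0],"roll":0},{"offset":[-1.5,0,0],"roll":0},{"offset":[-2,0,0],"roll":0},{"offset":[-2.5,0,0],"roll":0},{"offset":[-2.5,0,0],"roll":0},{"offset":[-1.5,0,0],"roll":0},{"offset":[-0.5,0,0],"roll":0},{"offset":[0,0,0],"roll":0}]' | grep -E "eef|width|force"
python3 -m handwheel '[{"offset":[0,0,-1.3],"roll":0},{"offset":[0,0,-2.5],"roll":0},{"offset":[0,0,-3],"roll":0},{"offset":[0,0,-3],"roll":0},{"offset":[0,0,-3],"roll":0},{"offset":[0,0,-3],"roll":0},{"offset":[0,0,-3],"roll":0},{"offset":[0,0,-3],"roll":0}]' | grep -E "eef|width|force"
python3 -m handwheel '[{"offset":[0,0,-3],"roll":0},{"offset":[0,0,-2],"roll":0},{"offset":[0,0,-1],"roll":0},{"offset":[0,0,0],"roll":0},{"offset":[0,0,0],"roll":0}]' | grep -E "eef|width|force"
python3 st.py "(535,194.2,112)"
```

```text
eef_pos: [423.7, -88.9, 116.3]
contact_force: [-0.3, -0.2, -3.3]
width: 0.536
eef_pos: [421.1, 130.7, 112.9]
contact_force: [0.7, 0.8, -1.9]
width: 0.532
eef_pos: [421.8, 188.9, 113.6]
contact_force: [-0.2, 0.2, -1.9]
width: 0.531
t 36.9 pos [421.8 188.9 113.6] w 0.53 F [-0.2  0.2 -1.9] yaw(y axis) 0.001 toolx [-0.002 -0.001 -1.   ] j [ 0.31 -0.2   1.95 -0.    1.39  0.31]
 to (535, 194.2, 112) cm in tool axes [ 0.14 11.33 -0.51]
```

```bash
python3 -m handwheel '[{"offset":[0,0,0],"roll":-0.06},{"offset":[0,0,0],"roll":-0.07},{"offset":[0,0,0],"roll":-0.07},{"offset":[0,0,0],"roll":-0.05},{"offset":[0,0,0],"roll":0},{"offset":[0,0,0],"roll":0}]' | grep -E "eef|width|force"
python3 st.py "(535,194.2,112)"
```

```text
eef_pos: [422.6, 188.1, 114.6]
contact_force: [0.4, -0.1, -1.6]
width: 0.533
t 37.4 pos [422.6 188.1 114.6] w 0.53 F [ 0.4 -0.1 -1.6] yaw(y axis) 0.247 toolx [-0. -0. -1.] j [ 0.31 -0.2   1.95 -0.    1.39  0.06]
 to (535, 194.2, 112) cm in tool axes [ 0.25 11.05  2.16]
```

```bash
python3 -m handwheel '[{"offset":[0,1,0.2],"roll":0},{"offset":[0,2,0.4],"roll":0},{"offset":[0,2.5,0.5],"roll":0},{"offset":[0,2.5,0.5],"roll":0},{"offset":[0,2,0.4],"roll":0},{"offset":[0,1,0.15],"roll":0},{"offset":[0,0,0],"roll":0},{"offset":[0,0,0],"roll":0}]' | grep -E "eef|width|force"
python3 -m handwheel '[{"offset":[1,0,0],"roll":0},{"offset":[2,0,0],"roll":0},{"offset":[2,0,0],"roll":0},{"offset":[2,0,0],"roll":0},{"offset":[1,0,0],"roll":0},{"offset":[0,0,0],"roll":0},{"offset":[0,0,0],"roll":0}]' | grep -E "eef|width|force"
python3 st.py "(535,194.2,11.3)"
```

```text
eef_pos: [534.3, 195.0, 114.4]
contact_force: [-0.7, -0.5, -1.4]
width: 0.53
eef_pos: [533.5, 195.6, 34.5]
contact_force: [0.3, 0.7, -1.6]
width: 0.53
t 38.6 pos [533.5 195.6  34.5] w 0.53 F [ 0.3  0.7 -1.6] yaw(y axis) 0.250 toolx [-0.001 -0.    -1.   ] j [ 0.26  0.18  1.73 -0.    1.23  0.01]
 to (535, 194.2, 11.3) cm in tool axes [2.32 0.11 0.17]
```

```bash
python3 -m handwheel '[{"offset":[0.8,0.1,0.1],"roll":0},{"offset":[0.7,0,0],"roll":0},{"offset":[0.3,0,0],"roll":0},{"offset":[0,0,0],"roll":0},{"offset":[0,0,0],"roll":0}]' | grep -E "eef|force"
python3 -m handwheel '[{"offset":[0.2,0,0],"roll":0},{"offset":[0,0,0],"roll":0},{"offset":[0,0,0],"roll":0},{"offset":[0,0,0],"roll":0}]' | grep -E "eef|force"
python3 -m handwheel '[{"offset":[0.1,0,0],"roll":0},{"offset":[0,0,0],"roll":0},{"offset":[0,0,0],"roll":0},{"offset":[0,0,0],"roll":0}]' | grep -E "eef|force"
```

```text
eef_pos: [535.6, 195.0, 16.8]
contact_force: [0.1, -0.6, -1.5]
eef_pos: [535.8, 195.1, 15.1]
contact_force: [-0.1, -0.5, -1.7]
eef_pos: [535.7, 195.1, 13.9]
contact_force: [0.4, 0.1, -1.1]
```

```bash
python3 -m handwheel '[{"offset":[0.2,0,0],"roll":0},{"offset":[0,0,0],"roll":0},{"offset":[0,0,0],"roll":0},{"offset":[0,0,0],"roll":0}]' | grep -E "eef|force"
python3 -m handwheel '[{"offset":[0.1,0,0],"roll":0},{"offset":[0,0,0],"roll":0},{"offset":[0,0,0],"roll":0},{"offset":[0,0,0],"roll":0}]' | grep -E "eef|force"
```

```text
eef_pos: [535.7, 195.0, 11.9]
contact_force: [-0.3, -0.1, -2.0]
eef_pos: [535.9, 195.1, 11.3]
contact_force: [-0.8, 0.2, 3.2]
```

Touching down at the expected height. Release, rise, and clear away from the pot.

```bash
python3 -m handwheel '[{"offset":[-0.05,0,0],"roll":0},{"offset":[0,0,0],"roll":0},{"offset":[0,0,0],"roll":0},{"offset":[0,0,0],"roll":0},{"offset":[0,0,0],"roll":0},{"offset":[0,0,0],"roll":0},{"offset":[0,0,0],"roll":0}]' 0.6 | grep -E "eef|width"
python3 -m handwheel '[{"offset":[-1,0,0],"roll":0},{"offset":[-2,0,0],"roll":0},{"offset":[-3,0,0],"roll":0},{"offset":[-3,0,0],"roll":0},{"offset":[-3,0,0],"roll":0},{"offset":[-2,0,0],"roll":0},{"offset":[0,0,0],"roll":0}]' | grep -E "eef|width"
python3 -m handwheel '[{"offset":[0,-3,0],"roll":0},{"offset":[0,-3,0],"roll":0},{"offset":[0,-3,0],"roll":0},{"offset":[0,-1,3],"roll":0},{"offset":[0,0,3.5],"roll":0},{"offset":[0,0,3.5],"roll":0},{"offset":[0,0,3.5],"roll":0},{"offset":[0,0,3.5],"roll":0}]' | grep -E "eef|width"
python3 -m handwheel '[{"offset":[0,0,3.5],"roll":0},{"offset":[0,0,3.5],"roll":0},{"offset":[0,0,0],"roll":0},{"offset":[0,0,0],"roll":0}]' | grep -E "eef|force"
python3 - <<'E'
from h import *
t=cams.camera("top");s=cams.camera("side")
a=discs(t,[(205,207),(242,208),(281,206),(322,208)],thr=185)
for b,h in zip(a,(106,91,76,61)):print(plane("top",b[0],h),b[1])
cv2.imwrite("pics/fin.png",np.hstack([cv2.resize(t[180:260,150:370,::-1],(440,160),interpolation=2).repeat(1,0)[:160],np.zeros((160,0,3),np.uint8)]))
cv2.imwrite("pics/fin.png",np.vstack([cv2.resize(t[170:290,150:400,::-1],(600,288),interpolation=2),cv2.resize(s[130:250,230:480,::-1],(600,288),interpolation=2)]))
E
```

```text
eef_pos: [535.7, 195.0, 11.4]
width: 0.803
eef_pos: [539.1, 196.0, 158.6]
width: 0.801
eef_pos: [480.7, 4.1, 151.6]
width: 0.802
eef_pos: [498.0, -63.8, 151.2]
contact_force: [0.5, -0.4, -0.6]
[520.33572755 435.81040454 106.        ] [22.67586708 23.59165382]
[526.87051135 350.69149878  91.        ] [21.55950928 31.21853447]
[534.68122676 273.54653468  76.        ] [21.21203232 28.68275452]
[532.15737207 190.6798176   61.        ] [22.50373268 31.4407711 ]
```

View pics/fin.png

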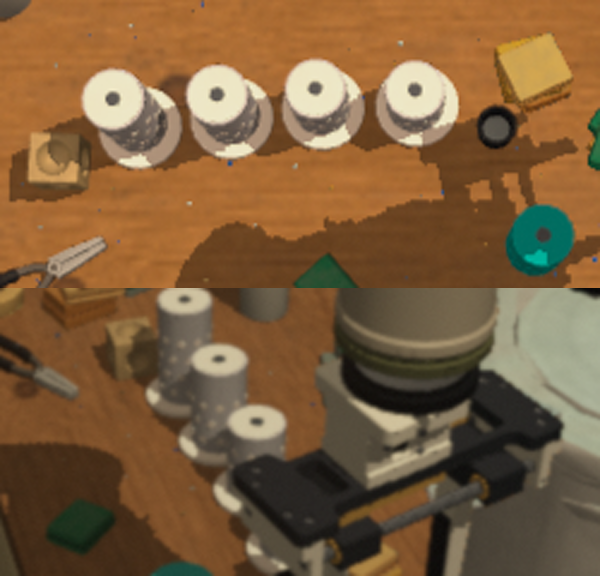

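All four stand upright on the pads in descending order from the dapping block. This fit is corrupted by the lit pad merging with the plaster, so I recheck with the dark centre holes.

```bash
python3 - <<'E'
from h import *
t=cams.camera("top").min(2)
pads=[(517.6,434.3),(525.7,355.4),(533.6,276.7),(536,195.4)]
for (u,v),h,p in zip([(197,211),(240,209),(281,207),(323,207)],(106,91,76,61),pads):
    w=t[v-6:v+7,u-6:u+7].astype(float); m=np.clip(170-w,0,None); yy,xx=np.mgrid[v-6:v+7,u-6:u+7]
    c=((xx*m).sum()/m.sum(),(yy*m).sum()/m.sum()); q=plane("top",c,h)[:2]; print(np.round(c,1),q.round(1),(q-p).round(1))
E
python3 st.py
```

```text
[196.5 210.7] [520.6 435.8] [3.  1.5]
[239.9 208.9] [527.2 355.6] [1.5 0.2]
[280.8 206.3] [535.3 277.9] [1.7 1.2]
[322.4 207. ] [537.  196.7] [1.  1.3]
t 42.7 pos [497.8 -61.3 151.2] w 0.80 F [ 0.6 -0.1  0.1] yaw(y axis) 0.251 toolx [-0.001  0.001 -1.   ] j [-0.23 -0.12  1.81  0.    1.45 -0.48]
```

All are within 3.5 mm of their pad centres and the robot is clear, so I'm handing in.

```bash
python3 -c "
from plant import workorder
print(workorder.hand_in())"
```

```text
the job is handed in; nothing more can be done
None
```

The four flasks stand upright in height order, 100, 85, 70, 55 mm, from pad_1 (beside the dapping block) to pad_4, and the job was handed in at about 43 s.

**Last checks:**
- **Centring:** measured by their dark centre holes in the top view, the flasks are 3.4, 1.5, 2.1 and 1.6 mm off their pad centres, in the order above. The limit is 12 mm.
- **Seating:** each one touched down 6 mm above its grasp height, as the pad thickness requires.
- **Clearance:** the arm was clear and open before hand-in. The dapping block looks undisturbed in the last picture, but I did not measure it.

**What failed or disagreed:**
- **Tool height:** in the side view the fingertips sat about 33 mm higher than the reported tool height implied.
- **Missed grasp:** because of that, the first try at flask_70 closed on nothing. The flask did not move, and I allowed for the offset in the grasps after that.
- **First grasp:** flask_85 had already been picked up, held only by about its top 10 mm. It still placed well.
- **Corrupted reading:** the final white-disc measurement of three flasks was thrown off where the lit pads merged with the plaster. I used the hole measurement instead.

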